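# Put the reference probe into the dry-block incubator behind its drop-down flap

## Task

Check the incubator's temperature: take the bar handle and lower the clear flap all the way down under control, never letting it fall, then lift the red-handled probe out of its stand and seat it upright in the heating block's one open hole, right down to the handle's shoulder. The block sits a few millimetres off to one side in its tray, so feel for the hole gently and do not force the probe. Then swing the flap back up fully shut without slamming it, with the probe left inside, and leave the microplate, dropper bottle and timer where they are.

Things in the scene. Friction and masses are not known exactly. Their poses are not given: they have to be found in the camera images.
- incubator: Fixed white incubator 222 deep x 244 wide x 219 mm high. Origin on the bench below the hinge line's middle; +x from front to back, y along the width, z up. Front wall x -12 to 0, 95 high. Open mouth slopes 45 degrees from the hinge line (x 0, z 95) to the roof edge (x 124, z 219 mm). Side walls beyond y +-110, same slope. Solid behind x 124.
- well_mid (a point): Nominal place of the one open hole in the aluminium block inside, on its top face (incubator x 55, y 0, z 65 mm; axes as the incubator's). The block floats: the real hole lies up to 8 mm either way along the incubator's y (exact in x) and stays put. Hole 8 mm wide, 50 deep, bevel 1.5. Red caps 10 mm high stand on the block beyond y +-50 mm.
- flap (a joint): Clear blue-framed flap hinged at its lower edge, 175 long x 244 wide x 8 mm thick, about 0.4 kg. 0 = shut, leaning back 45 degrees on the mouth; grows as it swings forward and down: 0.785 upright, 1.92 fully down on its stop (65 degrees forward of upright). The hinge is free: it falls to whichever side it leans.
- flap_hinge (a point): Middle of the flap's hinge line, fixed, axes as the incubator's; the hinge line runs along the incubator's y.
- flap_handle (a point): Middle of the flap's steel bar handle: 12 mm round bar, 120 mm long, parallel to the hinge line, 225 mm from the hinge and 50 mm beyond the flap's free edge, held by two 10 mm arms 55 mm either side of the middle. Fingers can straddle it from above (one before, one behind) at every flap angle.
- stand: Fixed blue probe stand, 70 x 70 x 50 mm, origin under its centre; the probe hangs in a 10 mm hole in the middle of its top.
- probe: Reference probe, 60 g: red round handle 22 mm in diameter and 60 mm tall, with a steel rod 6 mm in diameter and 45 mm long below it, tapering to 2.4 mm over its last 5 mm. Origin at the handle's underside (the shoulder), on the axis; z up along the axis. It starts upright in the stand, shoulder on the stand's top (z 50 mm).
- probe_tip (a point): Lower tip of the probe's rod, 45 mm below the probe's origin.
- microplate: White microplate, loose, 85 x 127 x 14 mm, lying flat; origin under its centre. Leave alone.
- dropper: Amber dropper bottle with red cap, loose, 34 mm in diameter, 85 mm tall; origin under its centre. Leave alone.
- timer: Black bench timer with a white dial, loose, 45 x 85 x 75 mm high; origin under its centre. Leave alone.
There are look-alikes about, which are no part of the job. Several things have the shape of the probe; the one meant has the colours described above.

How it is judged:
On the way, in this order (a step that is already met when the one before it is completed fails the run):
1. the flap is lowered all the way down (within about 6 degrees of its stop) (value of joint flap above 1.82 rad), for 0.2 s.
2. the probe stands in the block's hole down to its shoulder (within 4 mm) while the flap is down (z of probe_tip in the frame of well_mid below -0.041 m and horizontal distance between probe_tip and well_mid below 0.012 m and angle between probe's own z axis and vertical below 0.12 rad and value of joint flap above 1.6 rad), for 0.2 s.
At the end, for the whole second after the job is handed in: The flap is shut (within 0.04 rad) and still, and the probe stands upright (within 0.12 rad) and still in the block's hole, its shoulder within 4 mm of the block's top (z of probe_tip in the frame of well_mid below -0.041 m and horizontal distance between probe_tip and well_mid below 0.012 m and angle between probe's own z axis and vertical below 0.12 rad and value of joint flap below 0.04 rad and linear speed of probe below 0.02 m/s and velocity of joint flap between -0.05 and 0.05 rad/s); the robot touches nothing.
It fails at once if the flap falls or slams (faster than 3 rad/s) (velocity of joint flap above 3 rad/s or velocity of joint flap below -3 rad/s).
It fails at once if the probe is forced against the incubator or its block (more than 40 N) (contact force between probe and incubator above 40 N).
It fails at once if the microplate, dropper bottle or timer is moved more than 20 mm (distance of any of microplate, dropper, timer from where it was at the start of the episode above 0.02 m).
It also fails if it takes over 72 s, if anything falls off the work surface, if the arm or the gripper's body presses on something with over 40 N, if the wrist force passes 120 N, or if a joint passes its speed limit or range.

## Robot

A 6-joint arm with a two-finger parallel gripper is mounted at the origin on the work surface. World frame = base frame: x ahead of the robot, y to its left, z up, the work surface at z = 0. Lengths are in m, angles in rad, forces in N, time in s.
With the tool pointing down it reaches from about 0.25 to 0.725 m from the base axis. Payload 4 kg.
Tool frame: the origin (TCP) lies midway between the tips of the shut fingers; the grasp point (between the pads) lies 19 mm behind it (bot.grip_depth is the distance from the TCP to the grasp point, in m); z points along the fingers, y is the line along which they close (so a half turn about z gives the same grasp; the last joint's range is limited). The gripper opens to 85 mm and grips with 20 to 120 N. Pads are 22 mm wide; open, the fingers measure 114 mm over their backs; the gripper's body (76 mm by 85 mm) begins 54 mm behind the grasp point. The pads swing forward as they close: fully open they stand 13 mm farther back than shut.
Start: joints at [-1.288, 0.241, 0.005, 1.335, 0, 1.571], TCP at [0.14, -0.48, 0.231] pointing down, gripper open.
Joint ranges: [-2.72, 2.72], [-1.05, 1.87], [-1.09, 1.28], [-1.99, 2.15], [-1.42, 1.44], [-3.14, 3.14]. Speed limits (rad/s): [2.79, 2.79, 3.14, 3.14, 3.14, 3.14].

## Interface

Orientations are given as a unit quaternion [x, y, z, w].
In Python, from workcell import bot gives the robot as it stands.
- The arm moves only by the shell command python3 -m creep 'ROWS'. ROWS is JSON, one flat list of numbers, 5 for each row, row after row: the shift along the world's x, y, z in m, then the turn about the world's z in rad, then the finger opening in m, from 0 to 0.0854. In form: [x, y, z, twist, claw, x, y, z, twist, claw, ...]. A call has 1 to 10 rows; each row is the pose to reach, as a shift and turn from the pose commanded when the call began; what a row does not reach only later rows make up. A row lasts 1/12 s, in which the tool goes at most 41.7 mm and 7.16 degrees, less where a joint would pass 70% of its speed; a pose out of reach is approached as far as the arm can. A call with a gripper value outside its range is refused whole. The fingers move at their own pace and stop on an object; the grip force is fixed at half the most. Time passes only in rows, so rows that repeat a pose let the fingers close. It gives the time, the measured TCP pose, the force, the opening and the grip force at its end, in the units of the state.
- bot.get_obs(): the state, without advancing time (a new reading comes with each control period).
- bot.camera(name): name is "side" or "top"; returns a dict with "pixels" (420x560x3 uint8, red, green, blue), "camera_matrix" (3x3 intrinsics, pixels), "extrinsics" (4x4, takes a point from world to camera coordinates). Camera axes: x right, y down, z forward; pixel columns grow to the right and rows downward; lengths in m; the calibration is good to about 2 mm. A picture is of the moment at which its call begins. There is no depth.
- bot.job_done(): hands the job in; it is judged then, once.
Trained networks look in the newest picture that a camera, given by its name, has taken for a name from the list of things; names that differ only in an ending like _2 or _b are one class to them, and where a whole thing is asked for, a point or a joint stands for the part that bears it (a point fixed in the world has none). Each returns a list of dicts, best first, with "score" (0 to 1); they miss things now and then, are a little off and sometimes report something else, mostly with a low value. They report only what shows in the picture. A call takes as long as a camera call. They do not tell look-alikes from the thing itself.
- bot.look_for(camera, thing): "centre" ([column, row] as shares, 0 to 1, of the picture: columns of its width, rows of its height, amid what is visible of it).
- bot.place_of(camera, thing): "centre" ([column, row] as shares, 0 to 1, of the picture: columns of its width, rows of its height: a listed point, or the origin of a listed thing).
The state is a dict: "clock": time; "joint_pos": joint angles; "joint_vel": joint speeds; "tau": joint torques, N m; "eef_pos": TCP position; "tool_rot": TCP orientation; "ft_force": force on the tool from outside, world axes, zero at the start; "ft_torque": the same for the moment, N m; "grip_width": finger opening in m; "grasp_force": force on a finger pad.
Only numpy, scipy, OpenCV 4.12 (cv2) and the standard library are available. Lean on these libraries where they do the work, as an engineer would, in place of code of your own. Each camera call takes 0.05 s, during which the arm holds its last target. There are 200 camera calls.

## Working session

There is one attempt and no reset: what is moved stays moved. The work goes in short steps, Python scripts to look and compute and a shell command to move; the robot and the scene stay as the last step left them, time stands still between calls to the robot, and variables do not carry over. Pictures are saved under pics/ and viewed, at most 11 in all, crops included, and the job is handed in when it is done.

```bash
mkdir -p pics; cat > h.py <<'E'
import numpy as np, cv2
from workcell import bot
def cams():
    return {n: bot.camera(n) for n in ("side","top")}
def proj(c,p):
    q=c["extrinsics"]@np.append(p,1); k=c["camera_matrix"]@q[:3]; return k[:2]/k[2]
def ray(c,px):
    E=c["extrinsics"]; R=E[:3,:3]; o=-R.T@E[:3,3]
    d=R.T@np.linalg.solve(c["camera_matrix"],[px[0],px[1],1.]); return o,d/np.linalg.norm(d)
def onz(c,px,z):
    o,d=ray(c,px); return o+d*(z-o[2])/d[2]
def tri(c1,p1,c2,p2):
    o,d=ray(c1,p1);q,e=ray(c2,p2)
    A=np.stack([d,-e],1); s=np.linalg.lstsq(A,q-o,rcond=None)[0]
    a=o+d*s[0]; b=q+e*s[1]; return (a+b)/2, np.linalg.norm(a-b)
E
python3 - <<'E'
from h import *
np.set_printoptions(precision=4,suppress=True)
C=cams()
for n,c in C.items():
    cv2.imwrite(f"pics/{n}0.png",c["pixels"][:,:,::-1])
    print(n,ray(c,(280,210)))
    for t in ["flap_hinge","flap_handle","well_mid","probe","stand","incubator","microplate","dropper","timer"]:
        print(n,t,[(np.round(np.array(r["centre"])*[560,420],1),round(r["score"],2)) for r in bot.place_of(n,t)][:5])
s=bot.get_obs(); print(s["eef_pos"],s["tool_rot"],s["grip_width"],s["clock"])
E
```

```text
side (array([ 0.2694, -0.9966,  0.8748]), array([ 0.2481,  0.7576, -0.6037]))
side flap_hinge [(array([258. , 195.8]), 0.83)]
side flap_handle [(array([232.8, 117.1]), 0.85)]
side well_mid [(array([249.5, 194.4]), 0.65)]
side probe [(array([278.1, 312. ]), 0.82), (array([266.5, 346.9]), 0.82), (array([234.5, 312.2]), 0.7), (array([292.2, 281.2]), 0.63), (array([307.5, 298.9]), 0.52)]
side stand [(array([277.8, 326.6]), 0.96)]
side incubator [(array([255.9, 224.5]), 0.7)]
side microplate [(array([256.1, 195.5]), 0.66), (array([241.1, 286.5]), 0.56)]
side dropper [(array([358.5, 320.3]), 0.69), (array([233. , 117.8]), 0.5)]
side timer [(array([339.5, 279.2]), 0.64)]
top (array([ 0.5051, -0.0577,  1.0322]), array([ 0.0897, -0.0355, -0.9953]))
top flap_hinge [(array([211.2, 230.4]), 0.73)]
top flap_handle [(array([113.4, 234.5]), 0.78)]
top well_mid [(array([208.6, 232. ]), 0.45)]
top probe [(array([364.2, 297.9]), 0.73), (array([363. , 225.4]), 0.71), (array([378.7, 255.7]), 0.51), (array([334.6, 231.3]), 0.46), (array([401.8, 277.1]), 0.39)]
top stand [(array([368.9, 253.4]), 0.59)]
top incubator [(array([218.8, 234.1]), 0.63)]
top microplate [(array([308.4, 272.5]), 0.9), (array([212.4, 229.4]), 0.68)]
top dropper [(array([383.2, 180.4]), 0.82)]
top timer [(array([324.2, 175.7]), 0.68)]
[ 0.1395 -0.4801  0.2313] [ 0.99    0.1409 -0.     -0.    ] 0.08552088270065919 1.0
```

View pics/side0.png

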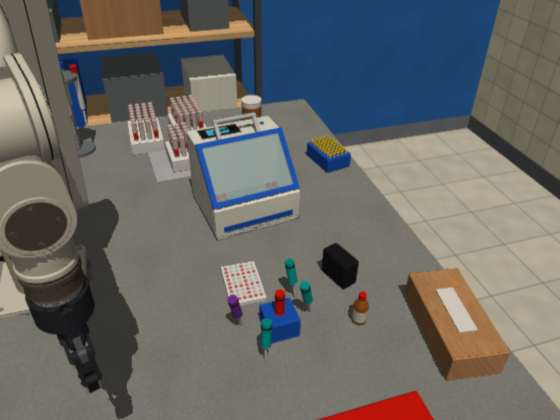

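View pics/top0.png

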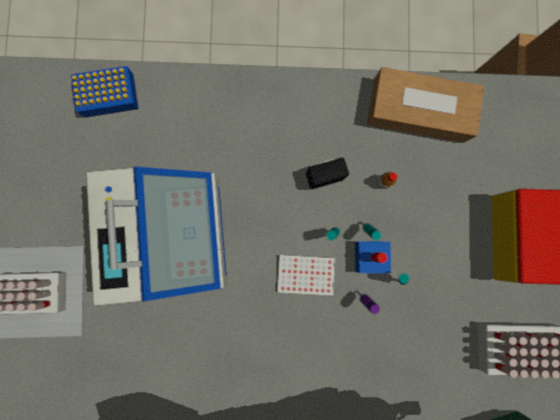

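```bash
python3 - <<'E'
from h import *
np.set_printoptions(precision=4,suppress=True)
C=cams();S,T=C["side"],C["top"]
for n,a,b in [("hinge",(258,195.8),(211.2,230.4)),("handle",(232.8,117.1),(113.4,234.5)),("stand",(277.8,326.6),(368.9,253.4)),("probe",(278.1,312),(378.7,255.7)),("dropper",(358.5,320.3),(383.2,180.4)),("timer",(339.5,279.2),(324.2,175.7)),("plate",(241.1,286.5),(308.4,272.5))]: print(n,*tri(S,a,T,b))
E
```

```text
hinge [0.5464 0.0506 0.1014] 0.00815984321745143
handle [0.5247 0.1996 0.2612] 9.518325231842802e-05
stand [ 0.4993 -0.3029  0.0004] 0.006390352155083374
probe [ 0.4959 -0.3112  0.0578] 0.004603517308189728
dropper [ 0.6748 -0.3372 -0.0007] 0.0009479759963799192
timer [ 0.6856 -0.1987 -0.0084] 0.003954587963939901
plate [ 0.4519 -0.1626  0.0011] 0.006977001204150787
```

The probe candidates in the side view are teal (290,270), (306,290) and (266,335), purple (235,308), and red (279,302) standing in the blue stand. I choose the red one, at top view (380,257). The incubator's hinge edge is in the top view at about x 215-223, and the bar runs from (111,200) to (112,268). Next I'll check both in close crops.

```bash
python3 - <<'E'
from h import *
s=cv2.imread("pics/side0.png"); t=cv2.imread("pics/top0.png")
a=cv2.resize(t[160:310,80:230],None,fx=4,fy=4,interpolation=cv2.INTER_CUBIC)
cv2.imwrite("pics/a.png",a)
b=cv2.resize(t[215:320,320:425],None,fx=3.8,fy=3.8,interpolation=cv2.INTER_CUBIC)
c=cv2.resize(s[245:350,215:320],None,fx=3.8,fy=3.8,interpolation=cv2.INTER_CUBIC)
cv2.imwrite("pics/b.png",np.hstack([b,c]))
d=cv2.resize(s[105:240,180:310],None,fx=4.4,fy=4.4,interpolation=cv2.INTER_CUBIC)
cv2.imwrite("pics/d.png",d)
E
```

```text
(no output)
```

View pics/a.png

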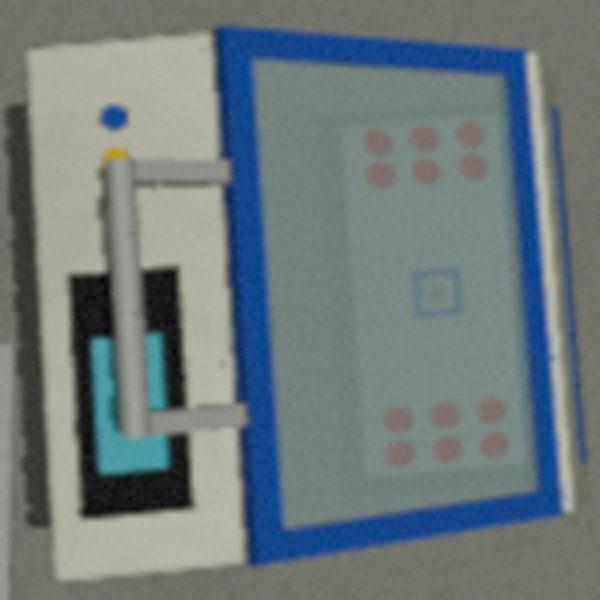

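View pics/b.png

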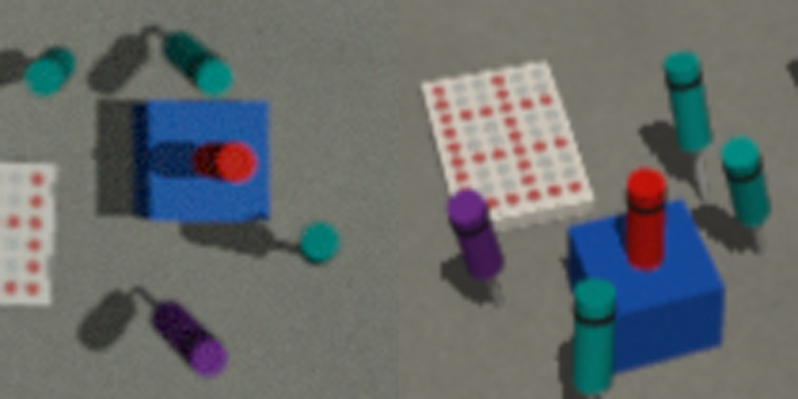

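View pics/d.png

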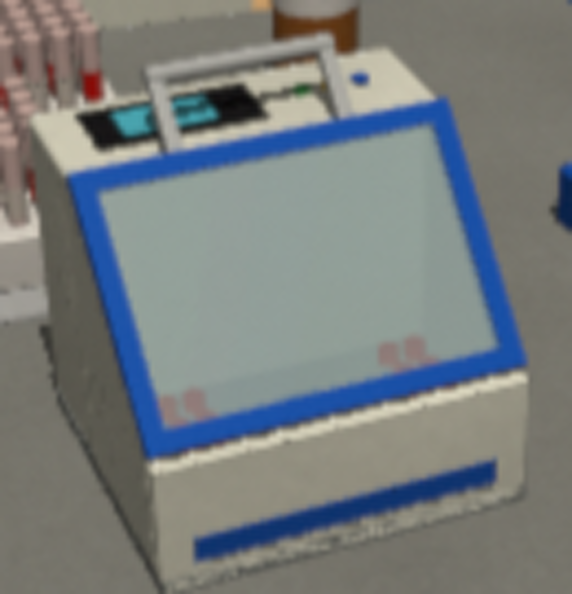

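The crops show the red probe upright in the stand. Its nearest neighbours are teal at crop (212,75) and (318,242). The open hole is marked by a square at crop a (438,292), which is top (189,233). Next I'll fit the incubator pose from its corners.

```bash
python3 - <<'E'
from h import *
from scipy.optimize import least_squares
np.set_printoptions(precision=4,suppress=True)
C=cams();S,T=C["side"],C["top"]
fa=lambda u,v:(80+(u+.5)/4-.5,160+(v+.5)/4-.5)
fd=lambda u,v:(180+(u+.5)/4.4-.5,105+(v+.5)/4.4-.5)
r=.225*.7071
K=[(T,fa(27,50),(.210,-.122,.219)),(T,fa(57,580),(.210,.122,.219)),(T,fa(540,52),(-.012,-.122,.095)),(T,fa(575,512),(-.012,.122,.095)),
(S,fd(165,590),(-.012,.122,0)),(S,fd(525,497),(-.012,-.122,0)),(S,fd(152,470),(-.012,.122,.095)),(S,fd(527,375),(-.012,-.122,.095)),(S,fd(387,48),(.21,-.122,.219)),(S,fd(33,118),(.21,.122,.219))]
def w(p,q):
    c,s=np.cos(p[2]),np.sin(p[2]); return np.array([p[0]+c*q[0]-s*q[1],p[1]+s*q[0]+c*q[1],q[2]])
f=lambda p:np.concatenate([proj(c,w(p,q))-px for c,px,q in K])
o=least_squares(f,[.546,.05,1.67],loss="soft_l1"); p=o.x
print(p,f(p).reshape(-1,2))
b,e=tri(S,fd(242,54),T,fa(126,295)); print("bar tri",b,e,"pred",w(p,(r,0,.095+r)))
for u in [(118,155),(132,437)]: print(onz(T,fa(*u),.26))
print("hole",onz(T,(189.5,233),.065),"nominal",w(p,(.055,0,.065)), "hinge",w(p,(0,0,.095)))
np.save("inc.npy",p)
# probe top, stand
fb=lambda u,v:(320+(u+.5)/3.8-.5,215+(v+.5)/3.8-.5)
fc=lambda u,v:(215+(u-399+.5)/3.8-.5,245+(v+.5)/3.8-.5)
print("probe top",tri(T,fb(237,162),S,fc(646,183)),onz(T,fb(237,162),.11),onz(S,fc(646,183),.11))
print("stand top corners",[onz(T,fb(*u),.05)[:2] for u in [(148,102),(269,102),(269,219),(148,219)]])
print("teal tops",[onz(T,fb(*u),.105)[:2] for u in [(212,75),(318,242),(45,75),(208,357)]])
E
```

```text
[0.5455 0.0474 1.6894] [[-0.4405 -1.8473]
 [-0.5376  0.5188]
 [ 0.0007 -1.121 ]
 [ 0.7708 -0.5338]
 [-1.0902  1.9864]
 [-0.1911  0.5676]
 [-0.4601  0.7683]
 [ 0.5989  0.6282]
 [-0.018  -0.9875]
 [-2.318  -1.2324]]
bar tri [0.5285 0.2037 0.2594] 0.0038759294277756983 pred [0.5267 0.2054 0.2541]
[0.5869 0.211  0.26  ]
[0.4663 0.1978 0.26  ]
hole [0.5371 0.1024 0.065 ] nominal [0.539  0.1021 0.065 ] hinge [0.5455 0.0474 0.095 ]
probe top (array([ 0.4966, -0.3055,  0.1096]), np.float64(0.002522664294580934)) [ 0.4954 -0.3051  0.11  ] [ 0.4977 -0.3062  0.11  ]
stand top corners [array([ 0.5283, -0.2688]), array([ 0.5301, -0.34  ]), array([ 0.4623, -0.3399]), array([ 0.4607, -0.2692])]
teal tops [array([ 0.5428, -0.2924]), array([ 0.4528, -0.3512]), array([ 0.5404, -0.1998]), array([ 0.3896, -0.2907])]
```

```bash
python3 -m creep '[0,0,0.04,-0.05,0.045, 0.02,0.03,0.08,-0.1,0.045, 0.04,0.065,0.1,-0.164,0.045, 0.06,0.1,0.1,-0.164,0.045, 0.08,0.135,0.1,-0.164,0.045, 0.1,0.17,0.1,-0.164,0.045, 0.12,0.205,0.1,-0.164,0.045, 0.14,0.24,0.1,-0.164,0.045, 0.16,0.275,0.1,-0.164,0.045, 0.18,0.31,0.1,-0.164,0.045]'
python3 -m creep '[0.02,0.035,0,0,0.045, 0.04,0.07,0,0,0.045, 0.06,0.105,0,0,0.045, 0.08,0.14,0,0,0.045, 0.1,0.175,0,0,0.045, 0.12,0.21,0,0,0.045, 0.14,0.245,0,0,0.045, 0.16,0.28,0,0,0.045, 0.18,0.315,0,0,0.045, 0.2,0.35,0,0,0.045]'
```

```text
clock: 2.03
eef_pos: [0.3181, -0.1715, 0.3317]
tool_rot: [0.998, 0.059, 0.001, 0.0]
ft_force: [1.7, -0.1, -0.1]
grip_width: 0.0452
grasp_force: 0.0
clock: 2.87
eef_pos: [0.512, 0.0965, 0.331]
tool_rot: [0.996, 0.085, -0.002, -0.014]
ft_force: [-0.4, -0.5, 0.7]
grip_width: 0.0448
grasp_force: 0.0
```

```bash
python3 -m creep '[0.007,0.025,0,0,0.045, 0.007,0.025,0,0,0.045, 0.007,0.025,0,0,0.045, 0.007,0.025,0,0,0.045, 0.007,0.025,0,0,0.045]'; python3 - <<'E'
from h import *
np.set_printoptions(precision=4,suppress=True)
s=bot.get_obs();print(s["eef_pos"],s["tool_rot"],s["joint_pos"],s["joint_vel"])
E
```

```text
clock: 3.28
eef_pos: [0.5197, 0.1079, 0.3317]
tool_rot: [0.996, 0.092, -0.002, -0.018]
ft_force: [-0.4, 0.3, -0.5]
grip_width: 0.0449
grasp_force: 0.0
[0.5197 0.1079 0.3317] [ 0.9956  0.0924 -0.002  -0.018 ] [0.1841 0.288  0.3256 1.609  0.0362 3.1406] [-0.0027 -0.0069 -0.0008 -0.0019  0.0013  0.0017]
```

Joint 6 hit its limit, so I'll take the half-turn equivalent grasp by turning +π.

```bash
python3 -m creep '[0,0,0,0.12,0.045, 0,0,0,0.24,0.045, 0,0,0,0.36,0.045, 0,0,0,0.48,0.045, 0,0,0,0.6,0.045, 0,0,0,0.72,0.045, 0,0,0,0.84,0.045, 0,0,0,0.96,0.045, 0,0,0,1.08,0.045, 0,0,0,1.2,0.045]'
python3 -m creep '[0,0,0,0.12,0.045, 0,0,0,0.24,0.045, 0,0,0,0.36,0.045, 0,0,0,0.48,0.045, 0,0,0,0.6,0.045, 0,0,0,0.72,0.045, 0,0,0,0.84,0.045, 0,0,0,0.96,0.045, 0,0,0,1.08,0.045, 0,0,0,1.2,0.045]'
python3 -m creep '[0,0,0,0.12,0.045, 0,0,0,0.24,0.045, 0,0,0,0.36,0.045, 0,0,0,0.48,0.045, 0,0,0,0.6,0.045, 0,0,0,0.7,0.045, 0,0,0,0.7,0.045]'
python3 - <<'E'
from h import *
np.set_printoptions(precision=4,suppress=True)
s=bot.get_obs();print(s["eef_pos"],s["tool_rot"],s["joint_pos"],s["clock"])
from scipy.spatial.transform import Rotation as R
M=R.from_quat(s["tool_rot"]).as_matrix();print(M, np.arctan2(M[1,0],M[0,0]))
E
```

```text
clock: 4.12
eef_pos: [0.5198, 0.1078, 0.3319]
tool_rot: [0.768, 0.641, -0.012, -0.014]
ft_force: [0.5, 0.6, 0.3]
grip_width: 0.045
grasp_force: 0.0
clock: 4.95
eef_pos: [0.5197, 0.1078, 0.3319]
tool_rot: [0.272, 0.962, -0.018, -0.004]
ft_force: [1.0, -0.5, 0.1]
grip_width: 0.0449
grasp_force: 0.0
clock: 5.53
eef_pos: [0.5197, 0.1078, 0.3321]
tool_rot: [-0.072, 0.997, -0.018, 0.002]
ft_force: [0.2, 0.5, 1.1]
grip_width: 0.0448
grasp_force: 0.0
[0.5197 0.1078 0.3321] [-0.0723  0.9972 -0.0182  0.0022] [ 0.2255  0.2885  0.3272  1.6107 -0.0366  0.0807] 5.5333
[[-0.9895 -0.1441  0.007 ]
 [-0.1443  0.9889 -0.0359]
 [-0.0017 -0.0365 -0.9993]] -2.9967893099990675
```

```bash
python3 -m creep '[0.003,0.035,0,-0.026,0.045, 0.006,0.07,0,-0.026,0.045, 0.007,0.096,0,-0.026,0.045, 0.007,0.096,0,-0.026,0.045, 0.007,0.096,-0.01,-0.026,0.045, 0.007,0.096,-0.03,-0.026,0.045, 0.007,0.096,-0.05,-0.026,0.045, 0.007,0.096,-0.07,-0.026,0.045, 0.007,0.096,-0.09,-0.026,0.045, 0.007,0.096,-0.09,-0.026,0.045]'
python3 -m creep '[0,0,0,0,0.02, 0,0,0,0,0.02, 0,0,0,0,0.0155, 0,0,0,0,0.0155, 0,0,0,0,0.0155]'
python3 - <<'E'
from h import *
np.set_printoptions(precision=4,suppress=True)
s=bot.get_obs();print(s["eef_pos"],s["tool_rot"],s["joint_pos"],s["clock"],s["grip_width"],s["ft_force"])
C=cams()
a=cv2.resize(C["side"]["pixels"][60:240,150:330,::-1],None,fx=2.2,fy=2.2)
b=cv2.resize(C["top"]["pixels"][150:330,60:240,::-1],None,fx=2.2,fy=2.2)
cv2.imwrite("pics/e.png",np.hstack([a,b]))
E
```

```text
clock: 6.37
eef_pos: [0.5248, 0.2027, 0.2373]
tool_rot: [-0.058, 0.998, -0.02, -0.002]
ft_force: [-0.6, -0.7, 0.3]
grip_width: 0.0451
grasp_force: 0.0
clock: 6.78
eef_pos: [0.5279, 0.2046, 0.2426]
tool_rot: [-0.059, 0.998, -0.018, 0.003]
ft_force: [0.0, 0.3, 0.3]
grip_width: 0.0153
grasp_force: 0.0
[0.5279 0.2046 0.2426] [-0.0588  0.9981 -0.0178  0.0025] [ 0.3888  0.3753  0.2207  1.423  -0.0354  0.2712] 6.7833 0.015312777516980416 [0.0235 0.2767 0.2599]
```

View pics/e.png

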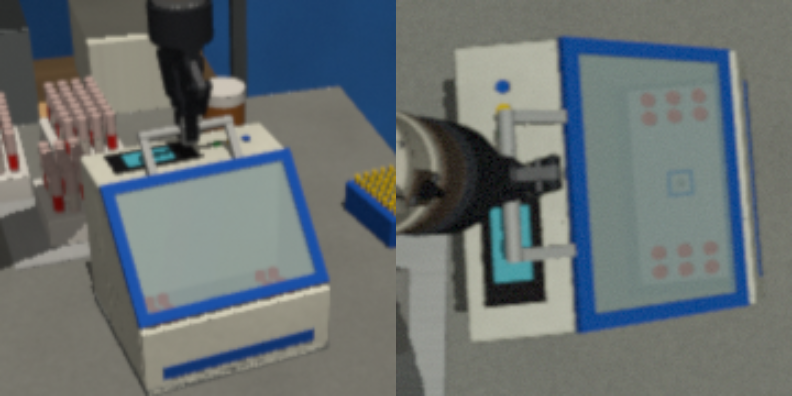

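The view shows the bar running between the fingers at side crop (190,128). I'll confirm by closing on it briefly.

```bash
python3 -m creep '[0,0,0,0,0.005, 0,0,0,0,0.005, 0,0,0,0,0.005, 0,0,0,0,0.005]'; python3 - <<'E'
from h import *
np.set_printoptions(precision=4,suppress=True)
p=np.load("inc.npy"); s=bot.get_obs(); print(s["eef_pos"])
# arc offsets relative to shut, for r=.225
for th in np.arange(0,1.95,.1).tolist()+[1.92]:
    a=np.pi/4-th  # lean back angle
    dx=.225*(np.sin(a)-np.sin(np.pi/4)); dz=.225*(np.cos(a)-np.cos(np.pi/4))
    print(round(th,2), np.round([np.cos(p[2])*dx,np.sin(p[2])*dx,dz],3))
E
```

```text
clock: 7.22
eef_pos: [0.5275, 0.2057, 0.242]
tool_rot: [-0.059, 0.998, -0.017, 0.002]
ft_force: [-0.5, 5.9, 3.9]
grip_width: 0.0102
grasp_force: 58.6
[0.5275 0.2057 0.242 ]
0.0 [-0.  0.  0.]
0.1 [ 0.002 -0.017  0.015]
0.2 [ 0.004 -0.035  0.028]
0.3 [ 0.006 -0.054  0.04 ]
0.4 [ 0.009 -0.074  0.049]
0.5 [ 0.011 -0.095  0.057]
0.6 [ 0.014 -0.117  0.062]
0.7 [ 0.017 -0.139  0.065]
0.8 [ 0.019 -0.161  0.066]
0.9 [ 0.022 -0.184  0.064]
1.0 [ 0.024 -0.206  0.061]
1.1 [ 0.027 -0.227  0.055]
1.2 [ 0.03  -0.248  0.047]
1.3 [ 0.032 -0.268  0.037]
1.4 [ 0.034 -0.287  0.025]
1.5 [ 0.036 -0.304  0.011]
1.6 [ 0.038 -0.321 -0.005]
1.7 [ 0.04  -0.335 -0.022]
1.8 [ 0.041 -0.348 -0.04 ]
1.9 [ 0.043 -0.359 -0.06 ]
1.92 [ 0.043 -0.36  -0.064]
```

```bash
python3 -m creep '[0,0,0,0,0.015, 0.001,-0.008,0.008,0,0.015, 0.002,-0.017,0.015,0,0.015, 0.003,-0.026,0.022,0,0.015, 0.004,-0.035,0.028,0,0.015, 0.005,-0.044,0.034,0,0.015, 0.006,-0.054,0.04,0,0.015, 0.008,-0.064,0.045,0,0.015, 0.009,-0.074,0.049,0,0.015, 0.009,-0.074,0.049,0,0.015]'; python3 - <<'E'
from h import *
p=np.load("inc.npy")
C=cams()
s=bot.get_obs();print(s["eef_pos"],s["ft_force"],s["grip_width"])
for n in C: print(n,[(np.array(r["centre"])*[560,420],r["score"]) for r in bot.place_of(n,"flap_handle")[:1]], proj(C[n],s["eef_pos"]+[0,0,.014]))
E
```

```text
clock: 8.05
eef_pos: [0.5367, 0.1277, 0.2911]
tool_rot: [-0.058, 0.998, -0.019, 0.002]
ft_force: [0.5, 0.7, 0.0]
grip_width: 0.0149
grasp_force: 0.3
[0.53631336 0.12948527 0.29007341] [ 1.1459428   1.53386031 -0.16308147] 0.01526855353547205
side [(array([245.  , 111.72]), 0.94)] [243.05438881 113.28956521]
top [(array([149.296, 229.194]), 0.76)] [148.52346268 227.56903593]
```

```bash
python3 -m creep '[0.002,-0.021,0.008,0,0.015, 0.005,-0.043,0.013,0,0.015, 0.008,-0.065,0.016,0,0.015, 0.01,-0.087,0.017,0,0.015, 0.013,-0.11,0.015,0,0.015, 0.015,-0.132,0.012,0,0.015, 0.018,-0.153,0.006,0,0.015, 0.021,-0.174,-0.002,0,0.015, 0.023,-0.194,-0.012,0,0.015, 0.023,-0.194,-0.012,0,0.015]'; python3 - <<'E'
from h import *
C=cams()
s=bot.get_obs();print(s["eef_pos"],s["ft_force"],s["grip_width"])
for n in C: print(n,[(np.array(r["centre"])*[560,420],r["score"]) for r in bot.place_of(n,"flap_handle")[:1]], proj(C[n],s["eef_pos"]+[0,0,.014]))
E
```

```text
clock: 9.08
eef_pos: [0.5588, -0.0674, 0.2758]
tool_rot: [-0.057, 0.998, -0.02, -0.0]
ft_force: [1.2, -3.6, 1.3]
grip_width: 0.0149
grasp_force: 1.7
[ 0.55858264 -0.06500175  0.27739503] [-2.01988928 -2.68680425  1.22385577] 0.01485359879032045
side [(array([276.024, 158.382]), 0.72)] [274.1838048  154.72935757]
top [] [268.37675886 217.63225553]
```

```bash
python3 -m creep '[0.001,-0.01,-0.006,0,0.015, 0.002,-0.019,-0.012,0,0.015, 0.004,-0.036,-0.026,0,0.015, 0.006,-0.053,-0.042,0,0.015, 0.007,-0.06,-0.05,0,0.015, 0.008,-0.067,-0.059,0,0.015, 0.008,-0.074,-0.068,0,0.015, 0.009,-0.08,-0.077,0,0.015, 0.01,-0.086,-0.087,0,0.015, 0.011,-0.091,-0.097,0,0.015]'
python3 -m creep '[0,-0.001,-0.004,0,0.015, 0,-0.001,-0.006,0,0.015, 0,-0.001,-0.006,0,0.015]'; python3 - <<'E'
from h import *
np.set_printoptions(precision=4,suppress=True)
C=cams()
s=bot.get_obs();print(s["eef_pos"],s["ft_force"],s["grip_width"])
px={}
for n in C:
  r=bot.place_of(n,"flap_handle")[:1]; print(n,[(np.array(q["centre"])*[560,420],q["score"]) for q in r], proj(C[n],s["eef_pos"]+[0,0,.014]))
a=cv2.resize(C["side"]["pixels"][100:300,180:380,::-1],None,fx=2,fy=2)
b=cv2.resize(C["top"]["pixels"][150:350,160:360,::-1],None,fx=2,fy=2)
cv2.imwrite("pics/f.png",np.hstack([a,b]))
E
```

```text
clock: 10.12
eef_pos: [0.5705, -0.1546, 0.1807]
tool_rot: [-0.059, 0.998, -0.018, 0.002]
ft_force: [0.1, 0.1, 2.7]
grip_width: 0.0146
grasp_force: 1.7
clock: 10.37
eef_pos: [0.5699, -0.1547, 0.1748]
tool_rot: [-0.059, 0.998, -0.018, 0.001]
ft_force: [-0.1, 3.5, -1.6]
grip_width: 0.0151
grasp_force: 1.0
[ 0.57   -0.1548  0.1751] [ 0.0782  1.8539 -2.0198] 0.015123148754709607
side [(array([289.296, 213.612]), 0.9)] [290.5477 213.3666]
top [] [314.9192 216.7441]
```

View pics/f.png

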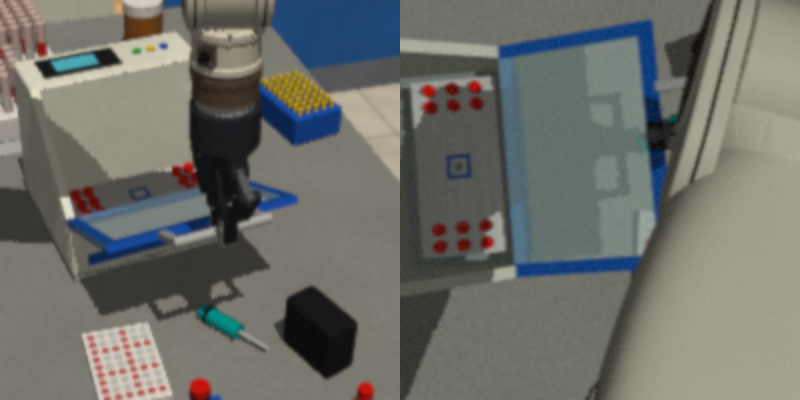

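Flap is down with the hand still holding it. A teal look-alike now lies on the bench at side (295,264); the plate, timer and bottle have not moved. I'll release, lift clear and look again.

```bash
python3 -m creep '[0,0,0,0,0.03, 0,0,0,0,0.03, 0,0,0.03,0,0.03, 0,0,0.06,0,0.04, -0.01,-0.02,0.1,0.12,0.05, -0.02,-0.05,0.12,0.24,0.05, -0.04,-0.08,0.12,0.36,0.05, -0.055,-0.11,0.12,0.48,0.05, -0.07,-0.14,0.12,0.6,0.05, -0.073,-0.15,0.12,0.72,0.05]'
python3 -m creep '[0,0,0,0.1,0.05, 0,0,-0.03,0.2,0.05, 0,0,-0.06,0.2,0.05, 0,0,-0.09,0.2,0.05, 0,0,-0.12,0.2,0.05, 0,0,-0.12,0.2,0.05]'
python3 - <<'E'
from h import *
np.set_printoptions(precision=4,suppress=True)
C=cams()
s=bot.get_obs();print(s["eef_pos"],s["tool_rot"],s["ft_force"],s["grip_width"])
for n in C:
  r=bot.place_of(n,"flap_handle")[:1]; print(n,[(np.array(q["centre"])*[560,420],q["score"]) for q in r], proj(C[n],[.570,-.155,.19]))
  r=bot.place_of(n,"probe")[:5]; print(n,[(np.array(q["centre"])*[560,420],q["score"]) for q in r])
a=cv2.resize(C["side"]["pixels"][180:380,180:380,::-1],None,fx=2,fy=2)
b=cv2.resize(C["top"]["pixels"][150:350,160:360,::-1],None,fx=2,fy=2)
cv2.imwrite("pics/g.png",np.hstack([a,b]))
E
```

```text
clock: 11.4
eef_pos: [0.4951, -0.3099, 0.2966]
tool_rot: [-0.407, 0.913, -0.018, 0.007]
ft_force: [-0.0, 0.2, -0.2]
grip_width: 0.0504
grasp_force: 0.0
clock: 11.9
eef_pos: [0.4935, -0.3039, 0.1692]
tool_rot: [-0.496, 0.868, -0.011, 0.006]
ft_force: [-1.8, 0.4, -0.8]
grip_width: 0.0499
grasp_force: 0.0
[ 0.4969 -0.3056  0.1754] [-0.4958  0.8682 -0.0152  0.0088] [-0.0648 -0.0764  0.93  ] 0.049779189772836976
side [(array([290.528, 212.982]), 0.64)] [290.5847 213.1226]
side [(array([344.512, 328.482]), 0.77), (array([222.712, 337.092]), 0.7), (array([277.424, 312.9  ]), 0.62), (array([242.088, 350.784]), 0.52), (array([297.024, 262.794]), 0.46)]
top [(array([314.776, 219.618]), 0.64)] [315.0975 216.7227]
top [(array([387.128, 298.998]), 0.81), (array([366.128, 308.28 ]), 0.81), (array([390.6  , 200.382]), 0.73), (array([373.576, 254.604]), 0.65), (array([298.704, 210.42 ]), 0.51)]
```

View pics/g.png

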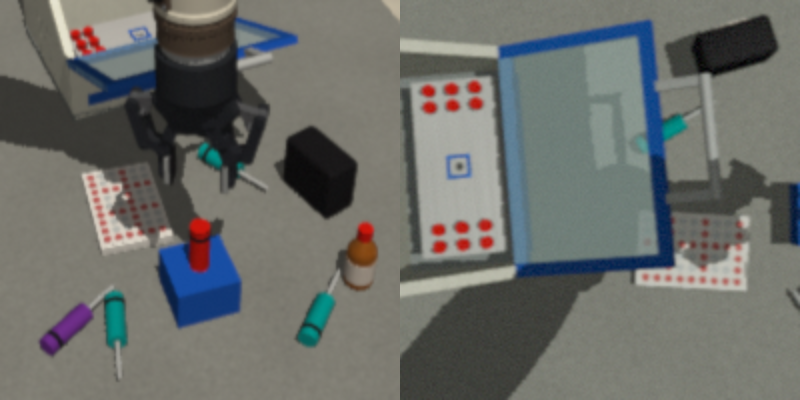

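All the look-alikes have toppled on their own, and the red probe still stands alone in its stand, with its top at side crop (200,228). The flap bar is at its stop. I'll grasp the probe.

```bash
python3 -m creep '[0,0,-0.03,0,0.05, 0,0,-0.06,0,0.05, 0,0,-0.09,0,0.05, 0,0,-0.1,0,0.05, 0,0,-0.1,0,0.05, 0,0,-0.1,0,0.01, 0,0,-0.1,0,0.01, 0,0,-0.1,0,0.01, 0,0,-0.1,0,0.01, 0,0,-0.1,0,0.01]'
python3 - <<'E'
from h import *
np.set_printoptions(precision=4,suppress=True)
C=cams();s=bot.get_obs();print(s["eef_pos"],s["tool_rot"],s["ft_force"],s["grip_width"],s["grasp_force"])
p=np.load("inc.npy"); T=C["top"]; S=C["side"]
g=T["pixels"][226:241,182:197].astype(int); print(g.sum(2)//3)
for n in C:
  r=bot.place_of(n,"well_mid")[:1]; print(n,[(np.array(q["centre"])*[560,420],q["score"]) for q in r])
g=S["pixels"][185:210,235:265].astype(int); print((g[:,:,2]-g[:,:,0]))
E
```

```text
clock: 13.03
eef_pos: [0.4978, -0.3059, 0.0781]
tool_rot: [-0.496, 0.868, -0.017, 0.01]
ft_force: [-3.1, 1.8, 5.5]
grip_width: 0.0207
grasp_force: 58.3
[ 0.4978 -0.3059  0.0781] [-0.496   0.8681 -0.0168  0.0099] [-2.7437  0.6581  6.6106] 0.02047952809473174 58.291770815849304
[[165 163 161 163 163 162 163 165 162 163 161 155 156 163 166]
 [164 153 144 140 137 135 126 130 125 125 126 126 138 158 163]
 [154 139 120 116 119 117 121 123 125 126 127 112 123 155 165]
 [154 126 120 136 145 151 154 159 162 161 154 125 118 152 163]
 [160 131 120 152 163 162 161 159 161 166 162 137 121 152 165]
 [160 132 123 152 165 160 138 121 129 149 159 139 115 143 159]
 [161 130 121 154 164 147 116  86  87 133 154 138 119 141 160]
 [160 131 118 152 160 143 111  75  76 124 152 140 124 142 160]
 [162 137 122 151 164 151 125  97 109 143 159 147 120 133 158]
 [160 136 119 145 163 160 149 141 145 158 163 145 118 129 158]
 [163 138 119 139 157 162 160 160 158 161 158 138 118 136 159]
 [162 144 117 127 137 141 138 139 136 129 125 114 118 138 158]
 [163 147 120 111 112 115 118 120 123 123 124 131 136 146 161]
 [16
[... 2629 characters left out ...]
 37  37  33  17  -1  -8
   -6 -10 -13 -13 -14 -15 -13 -12 -14 -13 -13 -14]
 [ 55  50  54  55  54  41  40  41  39  39  38  35  31  31  26  20   6  -2
   -1  -2  -6  -9 -13 -13 -12 -12 -14 -14 -14 -14]
 [ 54  41  41  40  40  38  37  36  32  30  28  23  17  15  10   6   5   3
    4   4   1  -4 -12 -13 -12 -13 -15 -15 -15 -15]
 [ 40  38  37  35  31  31  27  23  16  14   9   6   5   4   5   4   4   4
    4   4   3  -3 -12 -13 -10 -14 -15 -16 -15 -15]
 [ 31  31  27  23  16  14  10   7   5   5   5   3   4   4   4   3   4   4
    4   3   4   0 -11 -10 -11 -17 -22 -23 -21 -19]
 [ 17  15  10   6   6   5   4   3   3   4   4   3   4   4   4   3   4   4
    4   4   3   2  -7 -12 -17 -25 -29 -31 -31 -26]]
```

```bash
python3 -m creep '[0,0,0.01,0,0.01, 0,0,0.03,0,0.01, 0,0,0.06,0,0.01, 0,0,0.1,0,0.01, 0,0,0.14,0,0.01, 0,0,0.18,0,0.01, 0,0,0.22,0,0.01, 0,0.01,0.242,0,0.01, 0.003,0.03,0.242,0,0.01, 0.006,0.06,0.242,0,0.01]'
python3 -m creep '[0.004,0.04,0,0,0.01, 0.008,0.08,0,0,0.01, 0.012,0.12,0,0,0.01, 0.016,0.16,0,0,0.01, 0.02,0.2,0,0,0.01, 0.024,0.24,0,0,0.01, 0.028,0.28,0,0,0.01, 0.031,0.31,0,0,0.01, 0.034,0.335,0,0,0.01, 0.036,0.348,0,0,0.01]'
python3 -m creep '[0,0,-0.02,0,0.01, 0,0,-0.05,0,0.01, 0,0,-0.08,0,0.01, 0,0,-0.11,0,0.01, 0,0,-0.14,0,0.01, 0,0,-0.16,0,0.01, 0,0,-0.16,0,0.01, 0,0,-0.16,0,0.01]'
python3 - <<'E'
from h import *
np.set_printoptions(precision=4,suppress=True)
C=cams();s=bot.get_obs();print(s["eef_pos"],s["tool_rot"],s["ft_force"],s["grip_width"],s["joint_pos"])
a=cv2.resize(C["side"]["pixels"][100:240,170:310,::-1],None,fx=2.8,fy=2.8)
b=cv2.resize(C["top"]["pixels"][160:300,120:260,::-1],None,fx=2.8,fy=2.8)
cv2.imwrite("pics/i.png",np.hstack([a,b]))
S=C["side"]
r=bot.place_of("side","probe")[:5]; print([(np.array(q["centre"])*[560,420],q["score"]) for q in r]); print(proj(S,s["eef_pos"]+[0,0,-.028]))
r=bot.place_of("side","probe_tip")[:5]; print([(np.array(q["centre"])*[560,420],q["score"]) for q in r]); print(proj(S,s["eef_pos"]+[0,0,-.073]))
E
```

```text
clock: 14.07
eef_pos: [0.5046, -0.2474, 0.3218]
tool_rot: [-0.494, 0.869, -0.02, 0.012]
ft_force: [0.6, 0.2, -1.0]
grip_width: 0.0208
grasp_force: 58.4
clock: 14.9
eef_pos: [0.5396, 0.1057, 0.3192]
tool_rot: [-0.497, 0.867, -0.016, 0.011]
ft_force: [0.9, 0.3, -1.6]
grip_width: 0.0204
grasp_force: 58.4
clock: 15.57
eef_pos: [0.5391, 0.1018, 0.1576]
tool_rot: [-0.496, 0.868, -0.016, 0.009]
ft_force: [0.5, 0.0, -0.0]
grip_width: 0.0205
grasp_force: 58.4
[0.541  0.1024 0.1598] [-0.4957  0.8683 -0.0164  0.0113] [ 0.229   0.4234 -0.6131] 0.020035344769654913 [ 0.2003  0.3553 -0.0275  1.1562 -0.0241 -0.8375]
[(array([342.216, 330.708]), 0.82), (array([250.488, 176.19 ]), 0.74), (array([223.216, 332.598]), 0.72), (array([301.616, 265.986]), 0.69), (array([238.616, 349.692]), 0.68)]
[249.1856 176.1289]
[(array([234.024, 322.182]), 0.84), (array([236.376, 367.206]), 0.83), (array([314.216, 272.496]), 0.76), (array([346.976, 312.984]), 0.69), (array([251.384, 189.714]), 0.47)]
[249.5648 189.9343]
```

View pics/i.png

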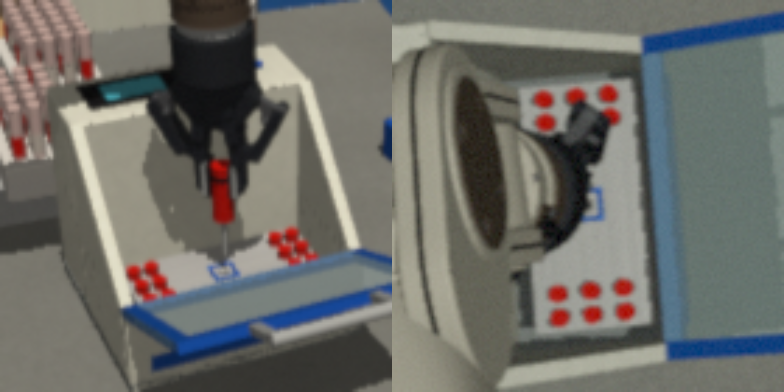

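The probe hangs upright just above the blue square, with the tip at crop (225,260) and the square at (224,271). I'll check alignment numerically.

```bash
python3 - <<'E'
from h import *
np.set_printoptions(precision=4,suppress=True)
C=cams();s=bot.get_obs();S=C["side"];T=C["top"];print(s["eef_pos"])
g=S["pixels"][190:206,238:264].astype(int); m=(g[:,:,2]-g[:,:,0]>15); m[11:]&=False
ys,xs=np.nonzero(m); print("square side",xs.min()+238,xs.max()+238,ys.min()+190,ys.max()+190)
print("bbox centre",(xs.min()+xs.max())/2+238,(ys.min()+ys.max())/2+190)
for r in m: print("".join(".#"[int(v)] for v in r))
e=s["eef_pos"]
for z in (.065,.087,.132): print(z,"side",proj(S,[e[0],e[1],z]))
print("hole xy side guess", onz(S,((xs.min()+xs.max())/2+238,(ys.min()+ys.max())/2+190),.065),"top",onz(T,(189.4,232.6),.065), onz(T,(189,232.7),.065))
h=S["pixels"][170:200,240:262].astype(int)
for i,r in enumerate(h): print(170+i,(r.sum(1)//3))
E
```

```text
[0.5405 0.1026 0.1592]
square side 244 263 193 200
bbox centre 253.5 196.5
..........................
..........................
..........................
..........#..##...........
.......#####.###..........
......#####...##..........
......##.......##.........
.......##......###......##
.......###.#######..######
........##################
.........#################
..........................
..........................
..........................
..........................
..........................
0.065 side [249.5389 196.4112]
0.087 side [249.3569 189.8543]
0.132 side [248.9736 176.0466]
hole xy side guess [0.5508 0.0991 0.065 ] top [0.5379 0.1027 0.065 ] [0.5377 0.1035 0.065 ]
170 [ 92  94  93  92  91  86  64  48  49  54  55  53  41  49  75 112 137 142
 141 142 142 142]
171 [ 93  93  93  93  93  89  66  49  51  54  55  52  40  48  84 133 142 142
 141 142 142 141]
172 [ 93  94  93  94  93  89  67  50  50  52  56  53  44  47  80 126 141 142
 142 142 142 141]
173 [ 94  94  94  95  94  90  70  51  48  53  56  54  51  48  68 105 138 142
 141 142 142 142]
174 [ 94  93  94  93  94  90
[... 1741 characters left out ...]
4 166 167 167 167
 168 167 168 168]
193 [165 165 165 167 165 165 159 145 100  75  86 122 139 156 166 167 167 167
 168 169 170 169]
194 [167 167 167 164 157 153 148 136 121  96 109 116 116 132 164 168 168 168
 169 169 169 169]
195 [167 167 166 162 136 122 131 135 141 145 156 157 138 116 154 167 169 168
 168 168 168 168]
196 [167 167 167 163 143 115 150 159 155 160 149 154 154 111 129 156 166 167
 167 167 166 165]
197 [168 167 167 167 156 113 129 151 142 138 127 133 146 115 107 137 163 165
 161 159 158 151]
198 [168 168 168 169 162 135 117 129 148 140 132 132 128 115 121 135 155 151
 143 136 133 121]
199 [170 169 169 168 167 161 139 112 126 119 122 123 127 121 135 132 132 121
 119 117 114 112]
```

```bash
python3 -m creep '[-0.001,-0.001,-0.005,0,0.01, -0.002,-0.001,-0.01,0,0.01, -0.002,-0.001,-0.015,0,0.01, -0.002,-0.001,-0.018,0,0.01, -0.002,-0.001,-0.02,0,0.01, -0.002,-0.001,-0.022,0,0.01, -0.002,-0.001,-0.023,0,0.01, -0.002,-0.001,-0.024,0,0.01]'
python3 -m creep '[0,0,-0.001,0,0.01, 0,0,-0.002,0,0.01]'
python3 -m creep '[0,0,-0.001,0,0.01, 0,0,-0.002,0,0.01]'
```

```text
clock: 16.53
eef_pos: [0.5375, 0.102, 0.1335]
tool_rot: [-0.496, 0.868, -0.015, 0.01]
ft_force: [0.3, 1.7, 1.9]
grip_width: 0.0205
grasp_force: 58.6
clock: 16.7
eef_pos: [0.5375, 0.1021, 0.1316]
tool_rot: [-0.496, 0.868, -0.015, 0.01]
ft_force: [-1.5, 3.0, 2.1]
grip_width: 0.0205
grasp_force: 58.7
clock: 16.87
eef_pos: [0.5373, 0.1021, 0.1294]
tool_rot: [-0.496, 0.868, -0.015, 0.01]
ft_force: [-0.7, 2.0, 1.4]
grip_width: 0.0203
grasp_force: 58.8
```

```bash
python3 -m creep '[0,0,-0.002,0,0.01, 0,0,-0.004,0,0.01, 0,0,-0.006,0,0.01]'; python3 -m creep '[0,0,-0.002,0,0.01, 0,0,-0.004,0,0.01, 0,0,-0.006,0,0.01]'
```

```text
clock: 17.12
eef_pos: [0.5373, 0.102, 0.1233]
tool_rot: [-0.496, 0.868, -0.015, 0.01]
ft_force: [0.1, 3.6, 2.1]
grip_width: 0.0205
grasp_force: 59.1
clock: 17.37
eef_pos: [0.5373, 0.1019, 0.1173]
tool_rot: [-0.496, 0.868, -0.015, 0.01]
ft_force: [-1.3, 4.9, 2.6]
grip_width: 0.0206
grasp_force: 59.2
```

```bash
python3 -m creep '[0,0.001,-0.002,0,0.01, 0,0.001,-0.004,0,0.01, 0,0.001,-0.006,0,0.01]'; python3 -m creep '[0,0,-0.002,0,0.01, 0,0,-0.004,0,0.01, 0,0,-0.006,0,0.01]'; python3 -m creep '[0,0,-0.002,0,0.01, 0,0,-0.004,0,0.01, 0,0,-0.006,0,0.01]'
```

```text
clock: 17.62
eef_pos: [0.5374, 0.1023, 0.111]
tool_rot: [-0.496, 0.868, -0.016, 0.009]
ft_force: [0.1, 3.6, 1.6]
grip_width: 0.0203
grasp_force: 59.1
clock: 17.87
eef_pos: [0.5374, 0.1024, 0.1051]
tool_rot: [-0.496, 0.868, -0.016, 0.009]
ft_force: [-0.4, 4.8, 1.3]
grip_width: 0.0204
grasp_force: 59.1
clock: 18.12
eef_pos: [0.5374, 0.1024, 0.0992]
tool_rot: [-0.496, 0.868, -0.016, 0.009]
ft_force: [-0.4, 3.5, 2.2]
grip_width: 0.0201
grasp_force: 59.1
```

Now the last 6 mm, in small steps, until the shoulder touches.

```bash
python3 -m creep '[0,0.001,-0.002,0,0.01, 0,0.001,-0.004,0,0.01]'; python3 -m creep '[0,0,-0.001,0,0.01, 0,0,-0.001,0,0.01]';  python3 -m creep '[0,0,-0.001,0,0.01, 0,0,-0.001,0,0.01]'
```

```text
clock: 18.28
eef_pos: [0.5372, 0.1029, 0.0949]
tool_rot: [-0.496, 0.868, -0.016, 0.009]
ft_force: [0.1, 1.2, 0.0]
grip_width: 0.0205
grasp_force: 58.7
clock: 18.45
eef_pos: [0.5371, 0.103, 0.0937]
tool_rot: [-0.496, 0.868, -0.016, 0.009]
ft_force: [1.0, 1.4, -2.2]
grip_width: 0.0205
grasp_force: 58.4
clock: 18.62
eef_pos: [0.5372, 0.103, 0.0932]
tool_rot: [-0.496, 0.868, -0.016, 0.009]
ft_force: [1.0, 0.5, -0.3]
grip_width: 0.0209
grasp_force: 58.5
```

```bash
python3 -m creep '[0,0,-0.001,0,0.01, 0,0,-0.001,0,0.01]'; python3 -m creep '[0,0,-0.001,0,0.01, 0,0,-0.001,0,0.01]'
```

```text
clock: 18.78
eef_pos: [0.5373, 0.1031, 0.0931]
tool_rot: [-0.496, 0.868, -0.016, 0.009]
ft_force: [-1.6, -0.3, 5.8]
grip_width: 0.0205
grasp_force: 59.4
clock: 18.95
eef_pos: [0.5373, 0.1031, 0.093]
tool_rot: [-0.496, 0.868, -0.016, 0.01]
ft_force: [-4.5, -0.0, 9.9]
grip_width: 0.0204
grasp_force: 60.2
```

```bash
python3 -m creep '[0,0,0.002,0,0.01, 0,0,0.002,0,0.045, 0,0,0.002,0,0.045, 0,0,0.002,0,0.045, 0,0,0.002,0,0.045, 0,0,0.02,0,0.045, 0,0,0.05,0,0.045, 0,0,0.09,0,0.045, 0,0,0.13,0,0.045, 0,0,0.17,0,0.045]'
python3 -m creep '[0,0,0.04,-0.1,0.035, 0,-0.03,0.05,-0.2,0.035, 0.005,-0.06,0.05,-0.32,0.035, 0.01,-0.1,0.05,-0.44,0.035, 0.015,-0.14,0.05,-0.56,0.035, 0.02,-0.18,0.05,-0.68,0.035, 0.025,-0.21,0.05,-0.8,0.035, 0.03,-0.24,0.04,-0.92,0.035, 0.033,-0.258,0.03,-0.92,0.035, 0.033,-0.258,0.02,-0.92,0.035]'
python3 - <<'E'
from h import *
np.set_printoptions(precision=4,suppress=True)
C=cams();s=bot.get_obs();print(s["eef_pos"],s["tool_rot"],s["ft_force"],s["grip_width"],s["joint_pos"])
for n in C:
  r=bot.place_of(n,"probe")[:5]; print(n,[(np.array(q["centre"])*[560,420],q["score"]) for q in r],proj(C[n],[.538,.103,.065]))
a=cv2.resize(C["side"]["pixels"][100:240,180:320,::-1],None,fx=2.8,fy=2.8)
b=cv2.resize(C["top"]["pixels"][160:300,120:260,::-1],None,fx=2.8,fy=2.8)
cv2.imwrite("pics/j.png",np.hstack([a,b]))
E
```

```text
clock: 19.78
eef_pos: [0.5367, 0.1033, 0.2626]
tool_rot: [-0.496, 0.868, -0.016, 0.009]
ft_force: [1.5, 1.2, 0.6]
grip_width: 0.045
grasp_force: 0.0
clock: 20.62
eef_pos: [0.5705, -0.1588, 0.28]
tool_rot: [-0.056, 0.998, -0.019, 0.001]
ft_force: [0.6, 0.5, -0.2]
grip_width: 0.0347
grasp_force: 0.0
[ 0.5691 -0.1555  0.2786] [-0.058   0.9982 -0.0174 -0.001 ] [-0.8043  1.1606 -0.6213] 0.03476107770561415 [-0.2494  0.4065  0.3593  1.5149 -0.0338 -0.3655]
side [(array([245.616, 194.082]), 0.75), (array([240.912, 349.398]), 0.74), (array([223.384, 335.118]), 0.73), (array([297.584, 266.91 ]), 0.57), (array([342.608, 330.792]), 0.51)] [248.6374 196.4832]
top [(array([188.608, 232.302]), 0.71), (array([187.488, 233.814]), 0.33)] [189.2595 232.5726]
```

View pics/j.png

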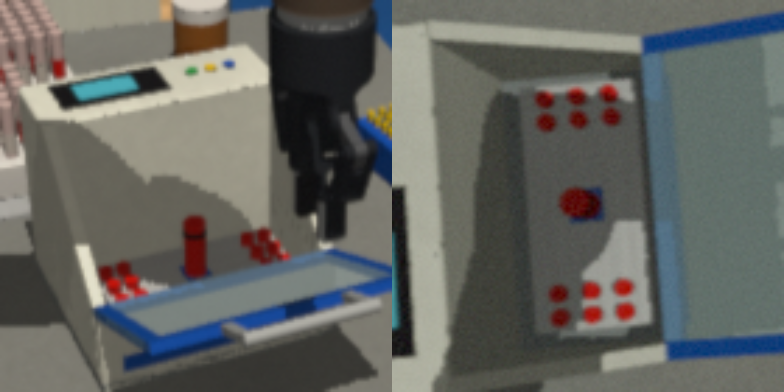

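The probe stands seated in the block, with its handle at side crop (195,245) and its shoulder on the square. Now I'll take the bar again.

```bash
python3 -m creep '[0.001,0,-0.03,0,0.035, 0.001,0,-0.06,0,0.035, 0.001,0,-0.085,0,0.035, 0.001,0,-0.103,0,0.035, 0.001,0,-0.103,0,0.035, 0.001,0,-0.103,0,0.015, 0.001,0,-0.103,0,0.015, 0.001,0,-0.103,0,0.008, 0.001,0,-0.103,0,0.008, 0.001,0,-0.103,0,0.008]'; python3 -m creep '[0,0,0,0,0.008]'
```

```text
clock: 21.65
eef_pos: [0.5723, -0.1527, 0.1806]
tool_rot: [-0.06, 0.998, -0.017, 0.003]
ft_force: [-1.5, 5.3, 0.7]
grip_width: 0.0096
grasp_force: 58.6
clock: 21.73
eef_pos: [0.5724, -0.1527, 0.1807]
tool_rot: [-0.06, 0.998, -0.017, 0.003]
ft_force: [-1.6, 4.8, 0.2]
grip_width: 0.0089
grasp_force: 58.6
```

```bash
python3 -m creep '[0,0,0,0,0.015, 0,0,0,0,0.015, 0,0,0,0,0.015]'; python3 - <<'E'
from h import *
C=cams();s=bot.get_obs();print(s["eef_pos"],s["ft_force"],s["grip_width"])
for n in C:
  r=bot.place_of(n,"flap_handle")[:1]; print(n,[(np.array(q["centre"])*[560,420],q["score"]) for q in r], proj(C[n],s["eef_pos"]+[0,0,.014]))
E
```

```text
clock: 21.98
eef_pos: [0.5724, -0.1543, 0.18]
tool_rot: [-0.059, 0.998, -0.018, 0.003]
ft_force: [0.3, 2.4, 1.7]
grip_width: 0.015
grasp_force: 1.2
[ 0.57207602 -0.15434983  0.17950809] [0.49388773 3.394583   2.49817157] 0.014998493713799575
side [(array([292.096, 213.906]), 0.68)] [291.41504318 211.54286563]
top [] [314.9886212  215.48741082]
```

```bash
python3 -m creep '[0,0,-0.005,0,0.015, 0,0.001,-0.001,0,0.015, -0.001,0.006,0.009,0,0.015, -0.002,0.012,0.019,0,0.015, -0.003,0.025,0.037,0,0.015, -0.005,0.039,0.054,0,0.015, -0.007,0.056,0.07,0,0.015, -0.009,0.073,0.084,0,0.015, -0.011,0.092,0.096,0,0.015, -0.011,0.092,0.096,0,0.015]'; python3 - <<'E'
from h import *
C=cams();s=bot.get_obs();print(s["eef_pos"],s["ft_force"],s["grip_width"])
for n in C:
  r=bot.place_of(n,"flap_handle")[:1]; print(n,[(np.array(q["centre"])*[560,420],q["score"]) for q in r], proj(C[n],s["eef_pos"]+[0,0,.014]))
E
```

```text
clock: 23.02
eef_pos: [0.5618, -0.0605, 0.2799]
tool_rot: [-0.06, 0.998, -0.019, 0.006]
ft_force: [1.1, -2.6, 2.4]
grip_width: 0.0148
grasp_force: 1.2
[ 0.56109912 -0.06244143  0.27632627] [ 0.57056072 -1.22968372  1.85780098] 0.015121674098424054
side [(array([273.28 , 154.098]), 0.64)] [274.91718869 154.4143085 ]
top [] [266.87964525 216.1384483 ]
```

```bash
python3 -m creep '[-0.002,0.02,0.01,0,0.015, -0.005,0.041,0.018,0,0.015, -0.008,0.062,0.024,0,0.015, -0.01,0.084,0.027,0,0.015, -0.013,0.107,0.029,0,0.015, -0.015,0.129,0.028,0,0.015, -0.018,0.151,0.025,0,0.015, -0.021,0.173,0.02,0,0.015, -0.023,0.194,0.012,0,0.015, -0.023,0.194,0.012,0,0.015]'; python3 - <<'E'
from h import *
C=cams();s=bot.get_obs();print(s["eef_pos"],s["ft_force"],s["grip_width"])
for n in C:
  r=bot.place_of(n,"flap_handle")[:1]; print(n,[(np.array(q["centre"])*[560,420],q["score"]) for q in r], proj(C[n],s["eef_pos"]+[0,0,.014]))
E
```

```text
clock: 24.05
eef_pos: [0.5357, 0.1348, 0.2831]
tool_rot: [-0.061, 0.998, -0.017, -0.001]
ft_force: [-0.1, 1.0, 1.5]
grip_width: 0.015
grasp_force: 0.7
[0.53617593 0.13199789 0.28445591] [-0.49210119  0.30518744  1.23482674] 0.014824140854043924
side [(array([241.192, 109.914]), 0.72)] [242.82380656 114.89516141]
top [(array([145.376, 229.992]), 0.79)] [147.85427851 227.7828882 ]
```

```bash
python3 -m creep '[-0.001,0.01,-0.004,0,0.015, -0.003,0.02,-0.009,0,0.015, -0.004,0.03,-0.015,0,0.015, -0.005,0.039,-0.021,0,0.015, -0.006,0.048,-0.027,0,0.015, -0.007,0.057,-0.034,0,0.015, -0.008,0.063,-0.039,0,0.015, -0.008,0.069,-0.044,0,0.015, -0.009,0.073,-0.047,0,0.015, -0.009,0.076,-0.047,0,0.015]'; python3 -m creep '[0,0.002,0,0,0.015, 0,0.002,0,0,0.015, 0,0.002,0,0,0.015]'; python3 - <<'E'
from h import *
C=cams();s=bot.get_obs();print(s["eef_pos"],s["ft_force"],s["grip_width"])
for n in C:
  r=bot.place_of(n,"flap_handle")[:1]; print(n,[(np.array(q["centre"])*[560,420],q["score"]) for q in r], proj(C[n],s["eef_pos"]+[0,0,.017]))
E
```

```text
clock: 25.08
eef_pos: [0.5277, 0.2076, 0.2383]
tool_rot: [-0.059, 0.998, -0.019, 0.001]
ft_force: [0.1, -0.4, -1.4]
grip_width: 0.0154
grasp_force: 1.3
clock: 25.33
eef_pos: [0.5278, 0.2077, 0.2387]
tool_rot: [-0.058, 0.998, -0.02, 0.0]
ft_force: [-0.9, -5.6, -2.8]
grip_width: 0.0152
grasp_force: 2.5
[0.52793878 0.20772463 0.23881398] [-0.57856233 -5.18457525 -3.03684553] 0.014886930428306433
side [(array([234.976, 116.088]), 0.9)] [233.39261153 117.44745228]
top [(array([113.512, 238.98 ]), 0.66)] [109.8132437  232.62749707]
```

The flap resists at its stop, so it is shut. I'll release and lift clear.

```bash
python3 -m creep '[0,-0.001,0,0,0.035, 0,-0.002,0,0,0.035, 0,-0.002,0,0,0.035, 0,-0.002,0.02,0,0.035, 0,-0.002,0.05,0,0.035, 0,-0.002,0.08,0,0.035, -0.02,-0.03,0.12,0,0.035, -0.04,-0.07,0.13,0,0.035, -0.06,-0.11,0.13,0,0.035, -0.08,-0.15,0.13,0,0.035]'; python3 -m creep '[-0.02,-0.04,0,0,0.035, -0.04,-0.08,0,0,0.035, -0.06,-0.12,0,0,0.035, -0.08,-0.16,0,0,0.035, -0.1,-0.19,0,0,0.035, -0.1,-0.19,0,0,0.035, -0.1,-0.19,0,0,0.035]'; python3 - <<'E'
from h import *
C=cams();s=bot.get_obs();print(s["eef_pos"],s["ft_force"],s["grip_width"])
for n in C:
  r=bot.place_of(n,"flap_handle")[:1]; print(n,[(np.array(q["centre"])*[560,420],q["score"]) for q in r])
a=cv2.resize(C["side"]["pixels"][100:240,180:320,::-1],None,fx=2.8,fy=2.8)
b=cv2.resize(C["top"]["pixels"][150:290,80:220,::-1],None,fx=2.8,fy=2.8)
cv2.imwrite("pics/k.png",np.hstack([a,b]))
E
```

```text
clock: 26.37
eef_pos: [0.4569, 0.076, 0.3711]
tool_rot: [-0.06, 0.998, -0.018, 0.004]
ft_force: [0.8, -0.1, -0.4]
grip_width: 0.0351
grasp_force: 0.0
clock: 26.95
eef_pos: [0.3558, -0.1153, 0.37]
tool_rot: [-0.056, 0.998, -0.018, 0.003]
ft_force: [0.4, -0.4, -0.3]
grip_width: 0.0351
grasp_force: 0.0
[ 0.3572151  -0.11342039  0.36949142] [ 0.88471601  0.01480148 -0.33243742] 0.03445317489947689
side [(array([235.48 , 116.718]), 0.72)]
top [(array([110.712, 233.52 ]), 0.66)]
```

View pics/k.png

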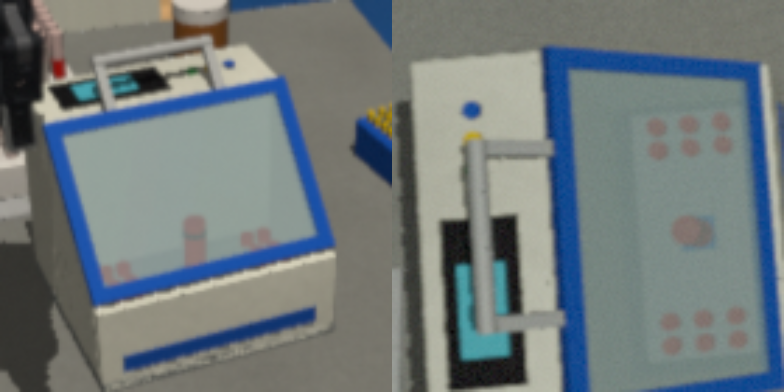

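The flap is fully shut, with its bar at top (111,233), the same as at the start. The probe stands upright inside at side crop (194,240), and the arm touches nothing.

```bash
python3 -c "
from workcell import bot
print(bot.job_done())"
```

```text
the job is handed in; nothing more can be done
None
```

Job handed in at about 27 s of the 72 s allowed, with no verdict returned: the flap was lowered under control, the probe was seated to its shoulder in the block (about 10 N on the wrist at most), the flap was shut again gently, and the plate, bottle and timer were never touched (their final positions were not re-measured).

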